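# Clear the spray can and set the air valve

## Robot

A 6-joint arm with a two-finger parallel gripper is mounted at the origin on the work surface. World frame = base frame: x ahead of the robot, y to its left, z up, the work surface at z = 0. Lengths are in mm, angles in rad, forces in N, time in s.
With the tool pointing down it reaches from about 350 to 975 mm from the base axis. Payload 7.1 kg.
Tool frame: the origin (TCP) lies at the very end of the fingers, on their centre line; the grasp point (between the pads) lies 19 mm behind it; x points along the fingers, y is the direction in which the jaws open and shut, and the axes are right-handed (so a half turn about x gives the same grasp; the last joint's range is limited). The gripper opens to 88 mm and grips with 3 to 60 N. Pads are 20 mm wide; open, the fingers measure 115 mm over their backs; the gripper's body (75 mm by 178 mm) begins 61 mm behind the grasp point.
Start: joints at [-1.157, 0.423, 1.63, -0, 1.089, -0.019], TCP at [262.149, -567.347, 222.675] pointing down, gripper open.
Joint ranges: [-3, 3], [-0.9, 2.11], [0.09, 2.58], [-1.31, 4.45], [0.11, 2.69], [-2.54, 2.54]. Speed limits (rad/s): [2.39, 2.39, 3.01, 3.14, 3.14, 3.14].

## Interface

Orientations are given as a rotation vector (axis times angle).
In Python, from workcell import ctrl gives the robot as it stands. The module is installed in compiled form; this text tells all that it offers.
- The arm moves only by the tool carry_out, never from a script. Its argument "commands" is a list of rows, each a list of 6 numbers: the shift along the tool's x, y, z in m, then the turn, a rotation vector about the tool's x, y, z in degrees. In form: [[tx, ty, tz, rx, ry, rz], ...]. A call has 1 to 8 rows; each row shifts and turns the pose as measured when the row begins, along the tool's axes as they then stand; what a row does not reach is not made up. A row lasts 1/8 s, in which the tool goes at most 62.5 mm and 10.7 degrees, less where a joint would pass 70% of its speed; a pose out of reach is approached as far as the arm can. A call with a gripper value outside its range is refused whole. "grip" is the closure, from 0 (fully open) to 1 (shut), set as the call begins (left out, the last holds). The fingers move at their own pace and stop on an object; the grip force is fixed at half the most. Time passes only in rows, so rows that do not move let the fingers close. It gives the time, the measured TCP pose, the force and the opening at its end, in the units of the state.
- ctrl.get_obs(): the state, without advancing time (a new reading comes with each control period).
- ctrl.get_image(name): name is "side" or "top"; returns a dict with "pixels" (480x640x3 uint8, blue, green, red), "intrinsics" (3x3 intrinsics, pixels), "rvec" (rotation vector, rad) and "tvec" (3), from world to camera coordinates, as OpenCV has them. Camera axes: x right, y down, z forward; pixel columns grow to the right and rows downward; lengths in mm; the calibration is good to about 2 mm. A picture is of the moment at which its call begins. There is no depth.
- ctrl.close_job(): hands the job in, once; it reports no verdict.
The state is a dict: "t": time; "qpos": joint angles; "qvel": joint speeds; "joint_torque": joint torques, N m; "ee_pos": TCP position; "orientation": TCP orientation; "ft_force": force on the tool from outside, world axes, zero at the start; "moment": the same for the moment, N m; "width": finger opening in mm.
Only numpy, scipy, OpenCV 4.12 (cv2) and the standard library are available. Lean on these libraries where they do the work, as an engineer would, in place of code of your own. Each camera call takes 0.05 s, during which the arm holds its last target. There are 200 camera calls.

## Task

A spray can stands in the way of the compressed-air valve's blue lever. First put the can away, standing upright on the floor of the green crate in the one free place among the other things there, without dropping it; then turn the lever until its yellow pointer points at the red tab on the white scale, and let go. The crate's other contents must stay upright in it, and the red tab, mug, bottle, cartridge and hammer must be left alone.

Things in the scene. Friction and masses are not known exactly. Their poses are not given: they have to be found in the camera images.
- manifold: Air manifold fixed to the bench: grey base plate 100 x 290 mm, 8 mm thick, with a 28 mm aluminium pipe along its y axis (pipe centre 40 mm up), a brass ball valve in the middle and a gauge (top about 125 mm up) at its +y end, 125 mm from the middle. Origin: bench level under the valve's upright axis. A white quadrant scale (4 mm thick, top 93 mm up, radius 50 to 92 mm) lies on its +x, +y side.
- valve_axis (a point): Point on the upright turning axis of the valve, 105 mm above the bench, at the height of the lever's middle.
- valve_grip (a point): Middle of the lever's blue grip, 110 mm from the valve axis, 105 mm above the bench. The grip is 90 mm long (65 to 155 mm from the axis), 22 mm wide and 16 mm thick. Its x axis runs along the lever from the grip towards the valve axis and on to the pointer, z is up. Below the grip is free space down to the bench, or to the pipe (top 54 mm up; its two black clamps 58 mm up) at large openings.
- pointer_tip (a point): Tip of the yellow pointer, 60 mm from the valve axis on the far side from the blue grip.
- valve (a joint): Angle of the lever in rad, 0 to 1.57. 0: grip towards the manifold's -x (shut, across the pipe). It grows anticlockwise seen from above: the grip swings to the manifold's -y, the pointer from +x to +y. The lever is stiff (about 0.3 N m) and stays where it is left.
- mark_tab (a point): Inner end of the red tab on the white scale, 67 mm from the valve axis; the tab is 28 mm long, 9 mm wide. Its x axis points outwards from the valve axis. The pointer is set when it points straight at it.
- mark (a joint): Angle of the red tab in rad, counted like joint valve: the pointer points at the tab when the two angles are equal. The tab is held stiffly and must not be shifted.
- spray_can: Upright aerosol can, black with an orange band and a red cap: body 56 mm across and 152 mm high, cap 44 mm across, 180 mm high in all, 0.2 to 0.4 kg. Origin: centre of its underside, z up along the can.
- crate: Green open crate, fixed, 142 x 142 mm outside, 70 mm high, walls and floor 5 mm thick. Origin: centre of its underside. Its inside (132 x 132 mm) has four places with centres at x, y = +-33 mm; three are taken.
- spot: Flat yellow disc, 48 mm across, on the crate's floor at the centre of the free place; just a sticker. Origin: its underside, at floor height, 5 mm above the bench.
- jar: Amber jar in the crate, 62 mm across, 90 mm high. Origin: centre of its underside, as for all below.
- tin: Tin in the crate, 62 mm across, 95 mm high.
- carton: Cardboard box in the crate, 60 x 60 x 85 mm high.
- mug: Blue mug, bystander, 80 mm across, 95 mm high.
- brown_bottle: Amber bottle, bystander, 60 mm across, 130 mm high.
- cartridge: White and yellow sealant cartridge standing upright, bystander, 50 mm across, 220 mm high.
- hammer: Hammer lying on the bench, bystander, about 300 mm long.
Not all that is in view belongs to the job. Of the things like the tin, leave any that is pink, purple or turquoise; of the rest the larger one is meant.

How it is judged (in metres and radians):
On the way, in this order (a step that is already met when the one before it is completed fails the run):
1. the spray can stands upright on the crate's floor (z of spray_can in the frame of crate between -0.005 and 0.012 m and horizontal distance between spray_can and crate below 0.075 m and angle between spray_can's own z axis and vertical below 0.1 rad), for 0.2 s.
2. then the yellow pointer points at the red tab (within 0.07 rad) (angle between the x axis of valve_grip and the x axis of mark_tab, either way round below 0.07 rad), for 0.2 s.
At the end, for the whole second after the job is handed in: The can stands at rest on the crate's floor (underside within 7 mm of the floor, tilt under 0.1 rad); the lever is at rest with its pointer within 0.07 rad (4 degrees) of the red tab; jar, tin and carton still stand in the crate (tilt under 0.15 rad) (all of step 1 and linear speed of spray_can below 0.02 m/s and angle between the x axis of valve_grip and the x axis of mark_tab, either way round below 0.07 rad and velocity of joint valve between -0.02 and 0.02 rad/s and angle between each of jar, tin, carton's own z axis and vertical below 0.15 rad and horizontal distance between each of jar, tin, carton and crate below 0.085 m and z of each of jar, tin, carton in the frame of crate below 0.02 m); the robot touches nothing.
It fails at once if the red tab is shifted (by more than 5 mm) (distance of mark_tab from where it was at the start of the episode above 0.005 m).
It fails at once if the can is let go of or thrown in the air (underside more than 40 mm above the bench with no finger touching it) (height (world z) of spray_can above 0.04 m and contact force between the fingers and spray_can below 0.05 N).
It fails at once if a bystander (mug, bottle, cartridge or hammer) is moved by more than 30 mm (distance of any of mug, brown_bottle, cartridge, hammer from where it was at the start of the episode above 0.03 m).
It also fails if it takes over 54 s, if anything falls off the work surface, if the arm or the gripper's body presses on something with over 40 N, if the wrist force passes 120 N, or if a joint passes its speed limit or range.

## Working session

There is one attempt and no reset: what is moved stays moved. The work goes in short steps, Python scripts to look and compute and a tool call to move; the robot and the scene stay as the last step left them, time stands still between calls to the robot, and variables do not carry over. Pictures are saved under pics/ and viewed, about 8 in all and at most 12, crops included, and the job is handed in when it is done.

Besides the shell and the picture viewer there is one more tool, called after "Request:" by a JSON object that holds its "api" and its "payload", one argument or row to a line. carry_out: Moves the arm, as the interface text tells. Its arguments: {"type":"object","properties":{"commands":{"type":"array"},"grip":{"type":"number"}},"required":["commands"]}

```bash
mkdir -p pics; cat > h.py <<'E'
import numpy as np, cv2
from workcell import ctrl
def load(n):
    d=np.load(f'pics/{n}.npz'); return {k:d[k] for k in d}
def snap(name,tag):
    im=ctrl.get_image(name); cv2.imwrite(f'pics/{tag}.png',im['pixels'])
    np.savez(f'pics/{tag}.npz',**{k:np.array(im[k],float) if k!='pixels' else im[k] for k in im}); return im
def cam(im):
    R=cv2.Rodrigues(np.array(im['rvec'],float))[0]; t=np.array(im['tvec'],float).ravel(); return R,t,np.array(im['intrinsics'])
def ray(im,uv):
    R,t,K=cam(im); d=R.T@np.linalg.solve(K,[uv[0],uv[1],1]); return -R.T@t,d
def onz(im,uv,z):
    c,d=ray(im,uv); return c+d*(z-c[2])/d[2]
def proj(im,P):
    return cv2.projectPoints(np.array(P,float).reshape(-1,1,3),np.array(im['rvec'],float),np.array(im['tvec'],float),np.array(im['intrinsics'],float),None)[0].reshape(-1,2)
E
python3 - <<'E'
from h import *
for n in('top','side'):
    im=snap(n,n+'0'); print(n,ray(im,(320,240)))
o=ctrl.get_obs(); print({k:np.round(v,3) for k,v in o.items()})
E
```

```text
top (array([ 510.26661432,  -15.15634401, 1115.21861181]), array([ 0.08154291, -0.00605686, -0.99682442]))
side (array([ 478.99168969, -630.60865641,  460.59242225]), array([ 0.17560321,  0.84681514, -0.50223291]))
{'t': np.float64(0.1), 'qpos': array([-1.157,  0.424,  1.631, -0.   ,  1.089, -0.019]), 'qvel': array([ 0.001, -0.001, -0.003, -0.001, -0.001,  0.   ]), 'joint_torque': array([ 0.0000e+00, -5.4561e+01, -2.7432e+01,  6.5000e-02,  1.9000e-02,
       -0.0000e+00]), 'ee_pos': array([ 261.962, -566.92 ,  221.982]), 'orientation': array([ 1.982,  0.437, -1.983]), 'ft_force': array([-0.701, -0.242, -0.96 ]), 'moment': array([-0.057,  0.017, -0.045]), 'width': np.float64(87.549)}
```

View pics/top0.png

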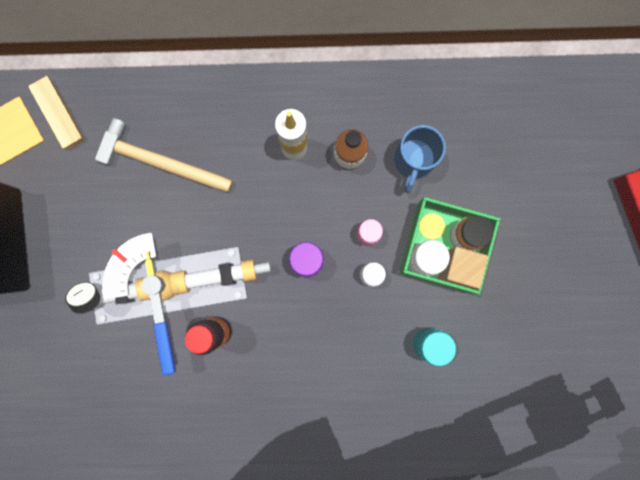

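View pics/side0.png

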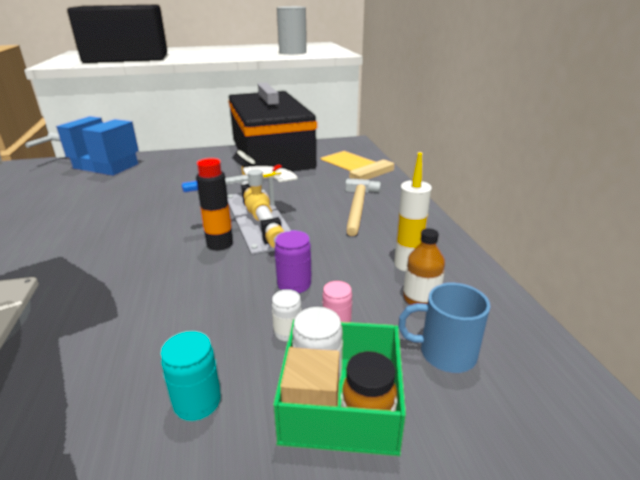

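The top view has +x up and +y left. The can's red cap is at about (200,338), the lever hub at (151,285), the grip down to (167,370) and the red tab at (120,256). The crate is around (450,245), with the yellow spot at (432,227). The side view agrees: the free place is at the far left, next to the tin and the jar.

```bash
cat > m.py <<'E'
from h import *
def mask(im,lo,hi,box):
    h=cv2.cvtColor(im['pixels'].astype(np.uint8),cv2.COLOR_BGR2HSV)
    m=cv2.inRange(h,np.array(lo),np.array(hi)); o=np.zeros_like(m); a,b,c,d=box; o[b:d,a:c]=m[b:d,a:c]; return o
def big(m):
    c=max(cv2.findContours(m,0,cv2.CHAIN_APPROX_NONE)[0],key=cv2.contourArea); return c
def cen(c):
    M=cv2.moments(c); return np.array([M['m10'],M['m01']])/M['m00']
def bary(m):
    M=cv2.moments(m,True); return np.array([M['m10'],M['m01']])/M['m00']
def refine(im,p,z): return onz(im,p,z)
E
python3 - <<'E'
from m import *
np.set_printoptions(precision=1,suppress=True)
im=load('top0'); 
def red(box): return mask(im,(0,170,120),(6,255,255),box)|mask(im,(174,170,120),(180,255,255),box)
c=big(red((180,310,220,360))); (x,y),r=cv2.minEnclosingCircle(c); p=onz(im,(x,y),180); print('cap',x,y,r,p, 'diam',2*np.linalg.norm(onz(im,(x+r,y),180)-p))
c=big(mask(im,(22,100,120),(34,255,255),(415,210,450,242))); print('spot',cen(c),onz(im,cen(c),5.5),cv2.boundingRect(c))
g=mask(im,(55,120,60),(80,255,255),(390,180,510,310)); r=cv2.minAreaRect(np.vstack(cv2.findContours(g,0,1)[0])); b=cv2.boxPoints(r); B=np.array([onz(im,q,70) for q in b]); print('crate',B,B.mean(0),np.linalg.norm(B[0]-B[1]),np.linalg.norm(B[1]-B[2]))
bl=big(mask(im,(105,150,80),(125,255,255),(145,310,185,385))); r=cv2.minAreaRect(bl); P=np.array([onz(im,q,113) for q in cv2.boxPoints(r)]); print('grip',P.mean(0),np.linalg.norm(P[0]-P[1]),np.linalg.norm(P[1]-P[2]))
v=cv2.fitLine(np.array([onz(im,q[0],113)[:2] for q in bl],np.float32),2,0,.01,.01).ravel(); print(v,np.degrees(np.arctan2(v[1],v[0])))
t=big(red((105,240,135,272))); T=np.array([onz(im,q[0],95)[:2] for q in t],np.float32); v=cv2.fitLine(T,2,0,.01,.01).ravel(); print('tab',onz(im,cen(t),95),v,np.degrees(np.arctan2(v[1],v[0])),cv2.minAreaRect(T))
pm=big(mask(im,(22,120,120),(34,255,255),(140,245,160,282))); T=np.array([onz(im,q[0],105)[:2] for q in pm],np.float32);v=cv2.fitLine(T,2,0,.01,.01).ravel(); print('ptr',onz(im,cen(pm),105),v,np.degrees(np.arctan2(v[1],v[0])),cv2.minAreaRect(T))
for n,q,z in(('jar',(476,233),90),('tin',(432,258),95),('gauge',(82,297),125),('hub',(151,285),112)): print(n,onz(im,q,z))
E
```

```text
cap 200.5 352.0 0.5001000165939331 [412.7 174.  180. ] diam 1.5961258792345399
spot [431.5 226.2] [ 622.  -235.5    5.5] (420, 215, 25, 24)
crate [[ 533.1 -167.4   70. ]
 [ 668.5 -209.7   70. ]
 [ 626.9 -344.9   70. ]
 [ 492.4 -301.6   70. ]] [ 580.3 -255.9   70. ] 141.81810524589005 141.4951649580715
grip [413.3 249.8 113. ] 21.13997474732002 85.80154092105757
[  1.    0.2 413.9 250.1] 9.905446Traceback (most recent call last):
  File "<stdin>", line 10, in <module>
  File "m.py", line 6, in big
    c=max(cv2.findContours(m,0,cv2.CHAIN_APPROX_NONE)[0],key=cv2.contourArea); return c
ValueError: max() iterable argument is empty
```

```bash
python3 -c "
import cv2
a=cv2.imread('pics/top0.png')
l=cv2.resize(a[230:390,70:230],(400,400),interpolation=2);r=cv2.resize(a[190:300,395:505],(400,400),interpolation=2)
cv2.imwrite('pics/c0.png',cv2.hconcat([l,r]))"
```

```text
(no output)
```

View pics/c0.png

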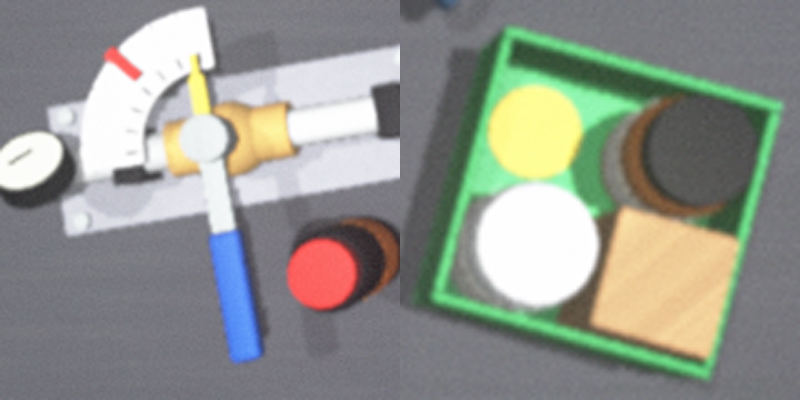

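The crop shows the red tab at upper left of the scale, the pointer just short of the scale's right edge, and the can close to the grip's right side. In the crate, the tin and the jar flank the yellow spot. The crate and spot agree (141.8 mm side, 46.4 mm offset). The red mask needs loosening.

```bash
python3 - <<'E'
from m import *
np.set_printoptions(precision=3,suppress=True)
im=load('top0'); sd=load('side0')
def red(im,box): return mask(im,(0,120,90),(8,255,255),box)|mask(im,(172,120,90),(180,255,255),box)
c=big(red(im,(180,318,216,360))); (x,y),r=cv2.minEnclosingCircle(c); p=onz(im,cen(c),180); print('cap',cen(c),r,p,'diam',2*np.linalg.norm(onz(im,(x+r,y),180)-onz(im,(x,y),180)))
ms=red(sd,(190,150,230,185)); c=big(ms); print('side cap',cv2.boundingRect(c),'pred top centre',proj(sd,p)); q=cen(c)
# cross check: side ray through cap body centre (z~166)
print(onz(sd,q,170))
t=big(red(im,(105,240,135,272))); T=np.array([onz(im,q[0],95)[:2] for q in t],np.float32); r=cv2.minAreaRect(T)
v=cv2.fitLine(T,2,0,.01,.01).ravel(); ct=onz(im,cen(t),95); print('tab',ct,np.degrees(np.arctan2(v[1],v[0])),r)
pm=big(mask(im,(20,120,120),(34,255,255),(140,245,160,275))); T=np.array([onz(im,q[0],105)[:2] for q in pm],np.float32);v=cv2.fitLine(T,2,0,.01,.01).ravel(); pc=onz(im,cen(pm),105);print('ptr',pc,np.degrees(np.arctan2(v[1],v[0])),cv2.minAreaRect(T))
G=np.array([413.3,249.8]); 
for ang in (9.9,):
    u=np.array([np.cos(np.radians(ang)),np.sin(np.radians(ang))]); A=G+110*u; print('axis from grip',A)
# hub circle
h=cv2.inRange(im['pixels'][265:305,135:170].astype(np.uint8),(120,120,120),(205,205,205)); hub=(70+205*.4,230+138*.4); H=onz(im,hub,112)[:2];print('hub',H)
for A in (A,H):
    d=ct[:2]-A; print('tab angle',np.degrees(np.arctan2(d[1],d[0])),np.hypot(*d)); d=A-G; print('grip angle',np.degrees(np.arctan2(d[1],d[0])),np.hypot(*d)); d=pc[:2]-A; print('ptr',np.degrees(np.arctan2(d[1],d[0])))
# manifold plate direction from the pipe end clamps / plate edges
pts=[onz(im,q,8)[:2] for q in ((70+65*.4,230+235*.4),)]
for n,q,z in(('jar',(476,233),90),('tin',(431.5,258),95),('gauge',(82,297),125),('mug',(422,152),95)): print(n,onz(im,q,z))
E
```

```text
cap [198.921 338.919] 14.762717247009277 [433.463 176.286 180.   ] diam 47.181829760089734
side cap (197, 158, 25, 21) pred top centre [[208.456 161.166]]
[432.859 168.502 170.   ]
tab [577.249 334.498  95.   ] 48.488632 ((575.8921508789062, 334.3253479003906), (26.531036376953125, 7.4026618003845215), 44.27620315551758)
ptr [559.1   274.574 105.   ] 15.260595 ((559.52587890625, 274.38311767578125), (37.72690200805664, 4.531632423400879), 15.598444938659668)
axis from grip [521.662 268.712]
hub [521.606 270.204]
tab angle 49.80316303670053 86.12593593601292
grip angle 9.9 110.0
ptr 8.898490168263772
tab angle 49.12553406584344 85.02872739204838
grip angle 10.668962157653892 110.21110487226852
ptr 6.647881012067527
jar [ 599.469 -296.477   90.   ]
tin [ 557.144 -215.545   95.   ]
gauge [504.385 386.002 125.   ]
mug [ 745.544 -206.112   95.   ]
```

```bash
cat >> h.py <<'E'
def pose():
    o=ctrl.get_obs(); return np.array(o['ee_pos']),cv2.Rodrigues(np.array(o['orientation'],float))[0],o
def to(P,yaw=None):
    "total tool-frame shift (m) to P in mm (present orientation) and turn about tool x (deg) to bring jaw axis to world yaw (deg)"
    p,R,o=pose(); s=R.T@(np.array(P)-p)/1000; y=np.degrees(np.arctan2(R[1,1],R[0,1]))
    print('shift',s.round(4),'jaw yaw',round(y,1),'turn x',None if yaw is None else round(-((yaw-y+90)%180-90),1)); return s
E
python3 - <<'E'
from h import *
p,R,o=pose(); print(R.round(3)); to([450,-300,335],10); to([433,177,335],10)
E
```

```text
[[-0.001  0.419 -0.908]
 [ 0.001 -0.908 -0.419]
 [-1.    -0.001 -0.   ]]
shift [-0.1128 -0.1636 -0.2827] jaw yaw -65.2 turn x -75.2
shift [-0.1122 -0.6037 -0.4673] jaw yaw -65.2 turn x -75.2
```

Request:
{"api": "carry_out", "payload": {
  "commands": [
    [-0.0141, -0.0205, -0.0353, 0, 0, 0],
    [-0.0141, -0.0205, -0.0353, 0, 0, 0],
    [-0.0141, -0.0205, -0.0353, 0, 0, 0],
    [-0.0141, -0.0205, -0.0353, 0, 0, 0],
    [-0.0141, -0.0205, -0.0353, 0, 0, 0],
    [-0.0141, -0.0205, -0.0353, 0, 0, 0],
    [-0.0141, -0.0205, -0.0353, 0, 0, 0],
    [-0.0141, -0.0205, -0.0353, 0, 0, 0]
  ],
  "grip": 0
}}

```text
t: 1.1
ee_pos: [452.3, -292.4, 334.4]
orientation: [1.985, 0.44, -1.992]
ft_force: [0.9, 0.8, 0.3]
width: 87.8
```

Request:
{"api": "carry_out", "payload": {
  "commands": [
    [0, 0, 0, -9.4, 0, 0],
    [0, 0, 0, -9.4, 0, 0],
    [0, 0, 0, -9.4, 0, 0],
    [0, 0, 0, -9.4, 0, 0],
    [0, 0, 0, -9.4, 0, 0],
    [0, 0, 0, -9.4, 0, 0],
    [0, 0, 0, -9.4, 0, 0],
    [0, 0, 0, -9.4, 0, 0]
  ]
}}

```text
t: 2.1
ee_pos: [453.1, -288.2, 333.0]
orientation: [1.052, 1.317, -1.048]
ft_force: [-0.6, 0.2, 0.4]
width: 87.9
```

```bash
python3 -c "
from h import *
to([433,177,335],10); print(pose()[2]['t'],pose()[0])"
```

```text
shift [ 0.0027  0.0806 -0.4586] jaw yaw 12.4 turn x 2.4
2.1 [ 453.06038816 -288.20256474  332.98537317]
```

Request:
{"api": "carry_out", "payload": {
  "commands": [
    [0, 0.01, -0.057, 0, 0, 0],
    [0, 0.01, -0.057, 0, 0, 0],
    [0, 0.01, -0.057, 0, 0, 0],
    [0, 0.01, -0.057, 0, 0, 0],
    [0, 0.01, -0.057, 0, 0, 0],
    [0, 0.01, -0.057, 0, 0, 0],
    [0, 0.01, -0.057, 0, 0, 0],
    [0, 0.01, -0.057, 0, 0, 0]
  ]
}}

```text
t: 3.1
ee_pos: [430.9, 184.4, 336.2]
orientation: [1.056, 1.316, -1.052]
ft_force: [0.2, -0.6, -0.6]
width: 88.0
```

```bash
python3 -c "
from h import *
to([433,177,115],10); print(pose()[1].round(3),pose()[0])"
```

```text
shift [0.2211 0.0019 0.0104] jaw yaw 12.1 turn x 2.1
[[-0.009  0.978  0.21 ]
 [ 0.011  0.21  -0.978]
 [-1.    -0.007 -0.012]] [430.94617655 184.41872778 336.19278194]
```

Request:
{"api": "carry_out", "payload": {
  "commands": [
    [0.02, 0.002, 0.01, 2.1, 0, 0],
    [0.04, 0, 0, 0, 0, 0],
    [0.04, 0, 0, 0, 0, 0],
    [0.03, 0, 0, 0, 0, 0],
    [0.005, 0, 0, 0, 0, 0]
  ]
}}

```text
t: 3.72
ee_pos: [432.6, 182.3, 197.5]
orientation: [1.077, 1.305, -1.072]
ft_force: [0.3, -0.5, 0.3]
width: 87.5
```

```bash
python3 -c "
from h import *
to([433,177,115],10); snap('side','s1'); 
im=load('s1'); P=im['pixels'].astype('uint8')[60:260,120:320]; cv2.imwrite('pics/s1c.png',cv2.resize(P,(600,600)))"
```

```text
shift [ 0.0825 -0.      0.0063] jaw yaw 10.6 turn x 0.6
```

View pics/s1c.png

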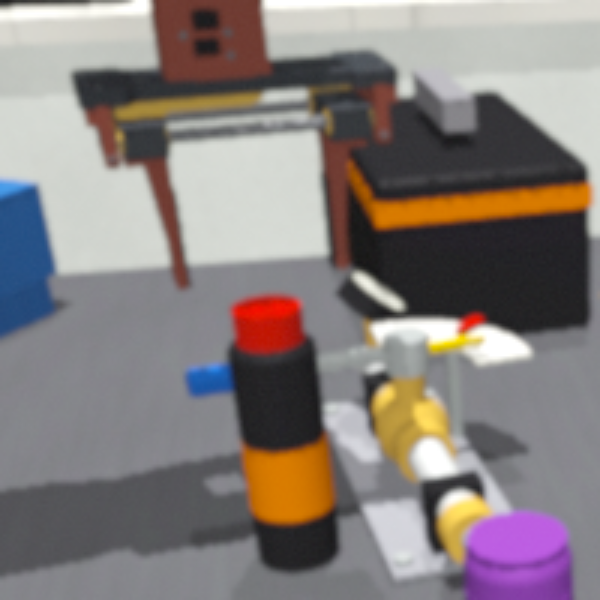

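The crop shows both finger tips, at crop x about 182 and 343, straddling the red cap at about 268 with room on both sides. I'll descend and close.

Request:
{"api": "carry_out", "payload": {
  "commands": [
    [0, 0, 0.006, 0, 0, 0],
    [0.03, 0, 0, 0, 0, 0],
    [0.03, 0, 0, 0, 0, 0],
    [0.02, 0, 0, 0, 0, 0],
    [0.003, 0, 0, 0, 0, 0],
    [0, 0, 0, 0, 0, 0]
  ]
}}

```text
t: 4.53
ee_pos: [440.9, 178.0, 120.9]
orientation: [1.089, 1.296, -1.059]
ft_force: [0.8, -0.0, 0.4]
width: 88.0
```

Request:
{"api": "carry_out", "payload": {
  "commands": [
    [0, 0, 0, 0, 0, 0],
    [0, 0, 0, 0, 0, 0],
    [0, 0, 0, 0, 0, 0],
    [0, 0, 0, 0, 0, 0],
    [0, 0, 0, 0, 0, 0],
    [0, 0, 0, 0, 0, 0]
  ],
  "grip": 1
}}

```text
t: 5.28
ee_pos: [442.2, 178.4, 123.3]
orientation: [1.091, 1.294, -1.056]
ft_force: [-0.7, 0.3, -0.4]
width: 56.9
```

Request:
{"api": "carry_out", "payload": {
  "commands": [
    [-0.01, 0, 0, 0, 0, 0],
    [-0.01, 0, 0, 0, 0, 0],
    [-0.02, 0, 0, 0, 0, 0]
  ]
}}

```text
t: 5.65
ee_pos: [440.4, 177.2, 164.0]
orientation: [1.089, 1.296, -1.059]
ft_force: [0.1, -0.4, -2.5]
width: 56.7
```

```bash
python3 -c "
from h import *
p,R,o=pose(); print(R.round(3)); to([440,177,270]); to([622,-235,270])"
```

```text
[[ 0.007  0.983  0.182]
 [ 0.017  0.182 -0.983]
 [-1.     0.01  -0.015]]
shift [-0.106   0.0006 -0.0015] jaw yaw 10.5 turn x None
shift [-0.1116  0.1044  0.4367] jaw yaw 10.5 turn x None
```

Request:
{"api": "carry_out", "payload": {
  "commands": [
    [-0.03, 0, 0, 0, 0, 0],
    [-0.04, 0, 0, 0, 0, 0],
    [-0.03, 0, 0, 0, 0, 0],
    [0, 0, 0, 0, 0, 0]
  ]
}}

```text
t: 6.15
ee_pos: [439.8, 175.4, 270.5]
orientation: [1.091, 1.293, -1.056]
ft_force: [0.1, 0.1, -3.0]
width: 56.3
```

```bash
python3 -c "
from h import *
p,R,o=pose(); print(p,R.round(3),o['width'],o['ft_force']); to([622,-235,270])
im=snap('side','s2'); P=im['pixels'][0:300,100:400]; cv2.imwrite('pics/s2c.png',cv2.resize(P,(600,600)))"
```

```text
[439.80255109 175.43637634 270.50010321] [[ 0.011  0.983  0.182]
 [ 0.018  0.182 -0.983]
 [-1.     0.014 -0.016]] 56.26153624360824 [ 0.12135715  0.05568216 -2.99860587]
shift [-0.0049  0.1043  0.4367] jaw yaw 10.5 turn x None
```

View pics/s2c.png

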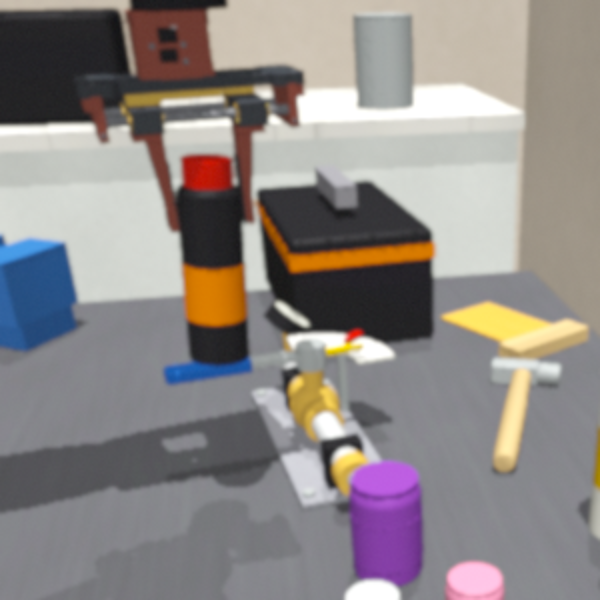

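The can hangs upright between the pads with no slip, and the lever is untouched. Next I'll carry it over the crate.

Request:
{"api": "carry_out", "payload": {
  "commands": [
    [-0.0006, 0.013, 0.0545, 0, 0, 0],
    [-0.0006, 0.013, 0.0545, 0, 0, 0],
    [-0.0006, 0.013, 0.0545, 0, 0, 0],
    [-0.0006, 0.013, 0.0545, 0, 0, 0],
    [-0.0006, 0.013, 0.0545, 0, 0, 0],
    [-0.0006, 0.013, 0.0545, 0, 0, 0],
    [-0.0006, 0.013, 0.0545, 0, 0, 0],
    [-0.0006, 0.013, 0.0545, 0, 0, 0]
  ]
}}

```text
t: 7.2
ee_pos: [618.9, -241.8, 250.9]
orientation: [1.079, 1.318, -1.063]
ft_force: [0.3, -0.2, -2.8]
width: 56.4
```

Request:
{"api": "carry_out", "payload": {
  "commands": [
    [0, 0, 0, 0, 0, 0],
    [0, 0, 0, 0, 0, 0]
  ]
}}

```text
t: 7.45
ee_pos: [617.6, -244.6, 245.4]
orientation: [1.082, 1.322, -1.069]
ft_force: [-0.4, 0.3, -3.0]
width: 55.4
```

```bash
python3 -c "
from h import *
p,R,o=pose(); print(p,R.round(3),o['width'],o['ft_force']); to([622,-235,240])
snap('top','t3');im=snap('side','s3'); P=im['pixels'][120:460,250:530]; 
q=load('t3')['pixels'].astype('uint8')[170:310,380:520]
cv2.imwrite('pics/s3c.png',cv2.hconcat([cv2.resize(P,(430,522)),cv2.resize(q,(370,522))]))"
```

```text
[ 617.60540105 -244.56094668  245.38717562] [[-0.018  0.983  0.185]
 [ 0.025  0.186 -0.982]
 [-1.    -0.013 -0.028]] 55.448951813393286 [-0.44976075  0.31684538 -2.96601201]
shift [ 0.0055  0.0062 -0.0084] jaw yaw 10.7 turn x None
```

View pics/s3c.png

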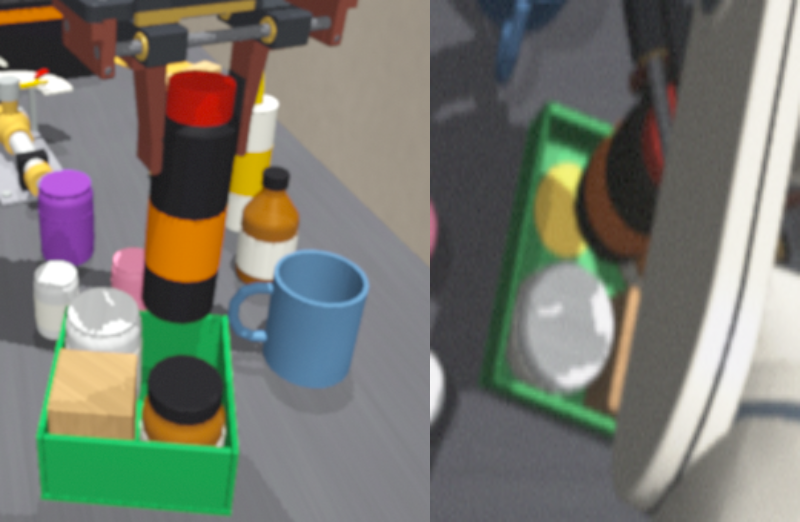

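The can is over the crate but not quite over the spot, as in the top view the spot shows to its left. The tool has drifted about 8 mm in y and tilted by about 1.5°, so I'll correct both and then measure the can itself.

Request:
{"api": "carry_out", "payload": {
  "commands": [
    [0.0, 0.006, -0.0084, 0, -0.7, 1.4],
    [0, 0, 0, 0, 0, 0]
  ]
}}

```text
t: 7.8
ee_pos: [622.0, -231.8, 246.4]
orientation: [1.085, 1.295, -1.052]
ft_force: [0.8, -0.1, -2.0]
width: 55.7
```

```bash
cat > can.py <<'E'
from m import *
np.set_printoptions(precision=3,suppress=True)
p,R,o=pose(); print(p,R[:,0],o['width'],o['t']); to([622,-235,240])
im=snap('side','sx'); m=mask(im,(5,150,100),(22,255,255),(340,150,420,340))
n,l,st,cc=cv2.connectedComponentsWithStats(m); i=1+np.argmax(st[1:,4]); print(st[i],cc[i])
ys,xs=np.where(l==i)
rows=sorted(set(ys))[3:-12]; mid=[(y,(xs[ys==y].min()+xs[ys==y].max())/2) for y in rows]
k=np.polyfit([a for a,b in mid],[b for a,b in mid],1); print('axis slope',k)
u=p[2]-121; v0,v1=rows[0],rows[-1]
a=proj(im,[[622,-235.5,u],[622,-235.5,u+152]]); kk=(a[1,0]-a[0,0])/(a[1,1]-a[0,1]); ym=np.mean(rows)
print('goal slope',kk,'col at ym goal',a[0,0]+kk*(ym-a[0,1]),'meas',np.polyval(k,ym),'px/mm x',proj(im,[[632,-235.5,u]])[0]-a[0])
E
python3 can.py
```

```text
[ 621.983 -231.815  246.431] [ 0.011  0.017 -1.   ] 55.679682967570955 7.8
shift [ 0.006 -0.001  0.003] jaw yaw 10.9 turn x None
[ 347  245   51   51 1964] [371.293 272.378]
axis slope [ -0.063 388.552]
goal slope -0.06414290770437366 col at ym goal 372.6636376290752 meas 371.7916666666665 px/mm x [ 7.923 -1.109]
```

Request:
{"api": "carry_out", "payload": {
  "commands": [
    [0.01, 0.001, 0.003, 0, 0, 0],
    [0.01, 0, 0, 0, 0, 0],
    [0, 0, 0, 0, 0, 0]
  ]
}}

```text
t: 8.22
ee_pos: [623.9, -234.2, 225.4]
orientation: [1.084, 1.295, -1.052]
ft_force: [0.3, 0.1, -3.2]
width: 56.0
```

```bash
python3 can.py
```

```text
[ 623.895 -234.216  225.386] [ 0.011  0.016 -1.   ] 55.95975915337958 8.225
shift [-0.015 -0.002  0.   ] jaw yaw 10.9 turn x None
[ 349  262   50   50 1870] [372.634 289.045]
axis slope [ -0.077 394.851]
goal slope -0.06414290770437323 col at ym goal 371.605279651953 meas 373.12857142857155 px/mm x [ 7.773 -1.13 ]
```

Request:
{"api": "carry_out", "payload": {
  "commands": [
    [0.005, -0.002, 0.001, 0, 0, 0],
    [0.015, 0, 0, 0, 0, 0],
    [0.015, 0, 0, 0, 0, 0]
  ]
}}

```text
t: 8.65
ee_pos: [623.5, -235.9, 190.1]
orientation: [1.085, 1.292, -1.051]
ft_force: [-0.3, 0.4, -2.6]
width: 55.9
```

```bash
python3 can.py
```

```text
[ 623.462 -235.937  190.072] [ 0.014  0.015 -1.   ] 55.947782496216995 8.65
shift [-0.05  -0.    -0.002] jaw yaw 10.9 turn x None
[ 348  288   49   49 1712] [371.237 314.893]
axis slope [ -0.076 395.094]
goal slope -0.06414290770437239 col at ym goal 369.96963550549157 meas 371.72058823529414 px/mm x [ 7.533 -1.159]
```

Request:
{"api": "carry_out", "payload": {
  "commands": [
    [0.01, -0.003, 0, 0, 0.2, -0.3],
    [0.015, -0.001, 0, 0, 0, 0],
    [0.015, 0, 0, 0, 0, 0]
  ]
}}

```text
t: 9.07
ee_pos: [618.6, -235.6, 145.1]
orientation: [1.084, 1.301, -1.055]
ft_force: [0.6, 0.1, -3.5]
width: 55.5
```

```bash
python3 can.py
```

```text
[ 618.585 -235.586  145.12 ] [ 0.005  0.018 -1.   ] 55.512836019222206 9.075
shift [-0.095  0.004 -0.002] jaw yaw 10.9 turn x None
[343 319  47  21 548] [364.604 333.026]
axis slope [  0.  366.5]
goal slope -0.0641429077043729 col at ym goal 368.8792060745171 meas 366.49999999999994 px/mm x [ 7.248 -1.188]
```

Request:
{"api": "carry_out", "payload": {
  "commands": [
    [0.004, 0.003, 0, 0, 0, 0],
    [0.006, 0, 0, 0, 0, 0],
    [0.004, 0, 0, 0, 0, 0]
  ]
}}

```text
t: 9.5
ee_pos: [621.1, -234.2, 128.0]
orientation: [1.084, 1.304, -1.056]
ft_force: [-5.7, -0.1, 21.8]
width: 55.8
```

Request:
{"api": "carry_out", "payload": {
  "commands": [
    [0.002, 0, 0, 0, 0, 0],
    [0.0, 0, 0, 0, 0, 0]
  ]
}}

```text
t: 9.75
ee_pos: [621.7, -235.1, 128.7]
orientation: [1.083, 1.302, -1.055]
ft_force: [-0.6, -1.1, -3.2]
width: 56.0
```

Contact came at TCP 128.0, exactly where the floor should be (123 + 5). I'll look before releasing.

```bash
python3 -c "
from h import *
im=snap('side','s4'); P=im['pixels'][140:460,250:530]; 
q=snap('top','t4')['pixels'][170:310,380:520]
cv2.imwrite('pics/s4c.png',cv2.hconcat([cv2.resize(P,(430,491)),cv2.resize(q,(370,491))]))"
```

```text
(no output)
```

View pics/s4c.png

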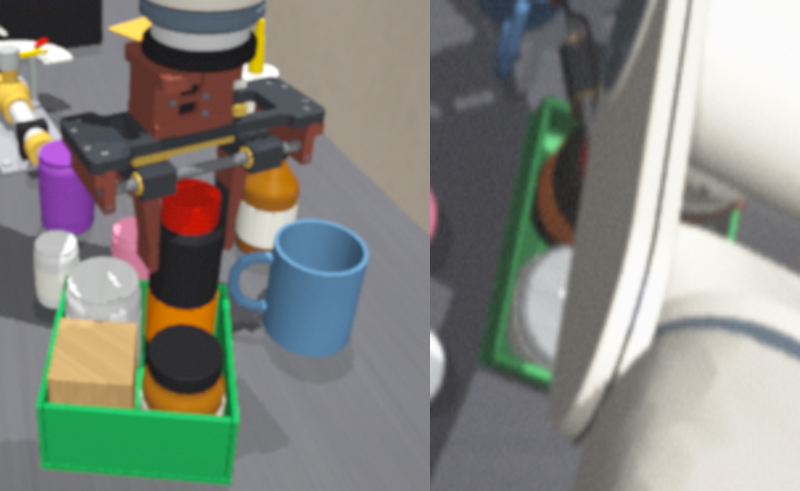

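The can is in the free corner between the tin and the jar, and all of them stand upright. I'll press down by a hair, release and rise.

Request:
{"api": "carry_out", "payload": {
  "commands": [
    [0.0015, 0, 0, 0, 0, 0]
  ]
}}

```text
t: 9.98
ee_pos: [622.0, -235.3, 127.9]
orientation: [1.082, 1.301, -1.055]
ft_force: [-5.0, -0.6, 12.8]
width: 56.0
```

Request:
{"api": "carry_out", "payload": {
  "commands": [
    [0, 0, 0, 0, 0, 0],
    [0, 0, 0, 0, 0, 0],
    [0, 0, 0, 0, 0, 0],
    [0, 0, 0, 0, 0, 0]
  ],
  "grip": 0
}}

```text
t: 10.48
ee_pos: [622.6, -235.4, 128.2]
orientation: [1.083, 1.3, -1.054]
ft_force: [-0.8, -0.6, -0.0]
width: 87.6
```

```bash
python3 -c "
from h import *
print(pose()[2]['width'],pose()[1].round(3)); to([622,-235,330])"
```

```text
87.62598440211961 [[ 0.006  0.982  0.19 ]
 [ 0.017  0.19  -0.982]
 [-1.     0.009 -0.015]]
shift [-0.2018  0.0013 -0.0036] jaw yaw 10.9 turn x None
```

Request:
{"api": "carry_out", "payload": {
  "commands": [
    [-0.02, 0, 0, 0, 0, 0],
    [-0.03, 0, 0, 0, 0, 0],
    [-0.05, 0, 0, 0, 0, 0],
    [-0.05, 0, 0, 0, 0, 0],
    [-0.05, 0, 0, 0, -0.9, -0.5],
    [0, 0, 0, 0, 0, 0]
  ]
}}

```text
t: 11.22
ee_pos: [621.8, -239.1, 341.7]
orientation: [1.068, 1.288, -1.066]
ft_force: [1.2, 0.8, -1.0]
width: 88.1
```

```bash
python3 -c "
from h import *
import numpy as np
print(pose()[1].round(3))
u=np.array([np.cos(np.radians(10.2)),np.sin(np.radians(10.2))]); G=np.array([521.6,269.3])-115*u; print(G); to([470,220,330],-80);to([*G,250],-80)"
```

```text
[[ 0.005  0.982  0.189]
 [-0.002  0.189 -0.982]
 [-1.     0.004  0.003]]
[408.41750508 248.93525486]
shift [ 0.0099 -0.0622 -0.4796] jaw yaw 10.9 turn x -89.1
shift [ 0.0895 -0.1175 -0.5199] jaw yaw 10.9 turn x -89.1
```

Request:
{"api": "carry_out", "payload": {
  "commands": [
    [0, -0.0147, -0.06, 0, 0, 0],
    [0, -0.0147, -0.06, 0, 0, 0],
    [0, -0.0147, -0.06, 0, 0, 0],
    [0, -0.0147, -0.06, 0, 0, 0],
    [0, -0.0147, -0.06, 0, 0, 0],
    [0, -0.0147, -0.06, 0, 0, 0],
    [0, -0.0147, -0.06, 0, 0, 0],
    [0, -0.0147, -0.06, 0, 0, 0]
  ]
}}

```text
t: 12.22
ee_pos: [410.8, 212.9, 339.3]
orientation: [1.075, 1.285, -1.071]
ft_force: [1.1, -0.1, -0.1]
width: 87.5
```

Request:
{"api": "carry_out", "payload": {
  "commands": [
    [0, 0, 0, 10.5, 0, 0],
    [0, 0, 0, 10.5, 0, 0],
    [0, 0, 0, 10.5, 0, 0],
    [0, 0, 0, 10.5, 0, 0],
    [0, 0, 0, 10.5, 0, 0],
    [0, 0, 0, 10.5, 0, 0],
    [0, 0, 0, 10.5, 0, 0],
    [0, 0, 0, 10.5, 0, 0]
  ]
}}

```text
t: 13.22
ee_pos: [403.5, 215.8, 337.5]
orientation: [2.081, 0.268, -2.085]
ft_force: [0.7, -0.2, -0.6]
width: 87.8
```

```bash
python3 -c "
from h import *
p,R,o=pose();print(p,R.round(3),o['qpos'].round(2) if hasattr(o['qpos'],'round') else o['qpos'])
to([408.5,249,150],-80)
im=snap('side','s5')"; python3 can.py | tail -0; python3 - <<'E'
import sys; sys.path.insert(0,'.')
import os; os.chdir('.')
import cv2
a=cv2.imread('pics/s5.png')
cv2.imwrite('pics/s5c.png',cv2.resize(a[100:460,130:530],(720,594)))
E
```

```text
[403.49784164 215.82493622 337.54856487] [[-0.002  0.255 -0.967]
 [-0.003 -0.967 -0.255]
 [-1.     0.002  0.002]] [ 0.47  0.04  1.85 -0.    1.25  1.78]
shift [ 0.1874 -0.0312 -0.0138] jaw yaw -75.2 turn x 4.8Exception ignored on flushing sys.stdout:
BrokenPipeError: [Errno 32] Broken pipe
```

View pics/s5c.png

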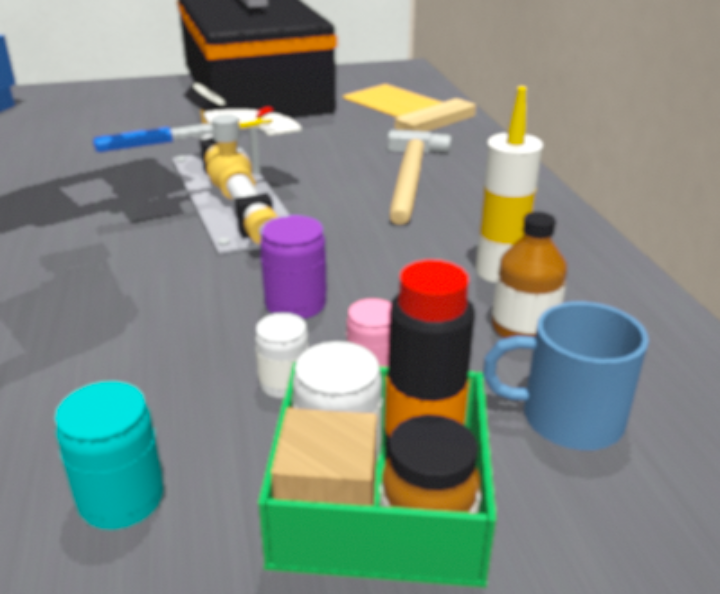

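The can stands upright and free in the crate, with the others upright beside it. The lever is unmoved, with the grip at crop (135,138). Next I'll descend astride the grip.

Request:
{"api": "carry_out", "payload": {
  "commands": [
    [0.03, -0.0312, -0.0138, 0, 0, 0],
    [0.05, 0, 0, 4.8, 0, 0],
    [0.05, 0, 0, 0, 0, 0],
    [0.05, 0, 0, 0, 0, 0],
    [0, 0, 0, 0, 0, 0]
  ]
}}

```text
t: 13.95
ee_pos: [409.4, 250.5, 154.5]
orientation: [2.118, 0.21, -2.115]
ft_force: [0.3, -0.1, 1.2]
width: 88.0
```

```bash
python3 -c "
from h import *
to([408.5,249,86],-80);print(pose()[1].round(3))"
```

```text
shift [0.0685 0.0013 0.0012] jaw yaw -78.6 turn x 1.4
[[ 0.001  0.197 -0.98 ]
 [-0.001 -0.98  -0.197]
 [-1.     0.001 -0.001]]
```

Request:
{"api": "carry_out", "payload": {
  "commands": [
    [0.025, 0, 0, 1.4, 0, 0],
    [0.025, 0, 0, 0, 0, 0],
    [0.018, 0, 0, 0, 0, 0],
    [0, 0, 0, 0, 0, 0]
  ]
}}

```text
t: 14.45
ee_pos: [414.7, 253.4, 92.6]
orientation: [2.138, 0.2, -2.116]
ft_force: [0.5, -0.4, -0.1]
width: 87.8
```

Request:
{"api": "carry_out", "payload": {
  "commands": [
    [0, 0, 0, 0, 0, 0],
    [0, 0, 0, 0, 0, 0],
    [0, 0, 0, 0, 0, 0],
    [0, 0, 0, 0, 0, 0],
    [0, 0, 0, 0, 0, 0],
    [0, 0, 0, 0, 0, 0]
  ],
  "grip": 1
}}

```text
t: 15.2
ee_pos: [417.2, 254.7, 97.3]
orientation: [2.145, 0.205, -2.109]
ft_force: [-0.5, -3.1, 1.5]
width: 31.1
```

```bash
python3 -c "
from h import *
p,R,o=pose(); print(p,R.round(3),o['width'],o['ft_force'])
A=np.array([521.6,269.3]);d=A-p[:2];print(np.degrees(np.arctan2(d[1],d[0])),np.hypot(*d))
for a in range(10,56,5):
  u=np.array([np.cos(np.radians(a)),np.sin(np.radians(a))]);print(a,A-np.hypot(*d)*u)"
```

```text
[417.2183706  254.73884027  97.25693757] [[ 0.016  0.185 -0.983]
 [ 0.008 -0.983 -0.185]
 [-1.    -0.005 -0.017]] 31.107608557070723 [-0.54708639 -3.07008632  1.54671773]
7.941469516737361 105.39237130213317
10 [417.80877563 250.99880678]
15 [419.79878667 242.0224471 ]
20 [422.5635664  233.25368606]
25 [426.08207319 224.75925924]
30 [430.32752909 216.60381435]
35 [435.2676236  208.84941925]
40 [440.86475962 201.55508957]
45 [447.07633957 194.77633957]
50 [453.85508957 188.56475962]
55 [461.14941925 182.9676236 ]
```

Request:
{"api": "carry_out", "payload": {
  "commands": [
    [0.008, -0.003, 0, 0, 0, 0],
    [0.003, 0, 0, 0, 0, 0],
    [0, 0, 0, 0, 0, 0]
  ]
}}

```text
t: 15.58
ee_pos: [417.6, 251.4, 89.3]
orientation: [2.137, 0.195, -2.105]
ft_force: [2.8, 0.3, -11.4]
width: 22.2
```

Request:
{"api": "carry_out", "payload": {
  "commands": [
    [0, 0.0092, -0.0004, -5, 0, 0],
    [0, 0.0092, -0.0004, -5, 0, 0],
    [0, 0.0092, -0.0004, -5, 0, 0],
    [0, 0.0092, -0.0004, -5, 0, 0]
  ]
}}

```text
t: 16.08
ee_pos: [429.5, 216.5, 89.2]
orientation: [1.924, 0.528, -1.901]
ft_force: [-0.1, -0.9, 3.5]
width: 21.7
```

```bash
cat > lev.py <<'E'
from h import *
p,R,o=pose(); print(p.round(1),R[:,0].round(3),o['width'],np.round(o['ft_force'],1),'jaw',np.degrees(np.arctan2(R[1,1],R[0,1])))
A=np.array([521.6,269.3]);d=A-p[:2];print(np.degrees(np.arctan2(d[1],d[0])),np.hypot(*d))
E
python3 lev.py
```

```text
[429.5 216.5  89.2] [ 0.013 -0.002 -1.   ] 21.668550656677287 [-0.1 -0.9  3.5] jaw -58.84310257075905
29.81796796450122 106.10940384690973
```

Tracking is clean (now 29.8°). I'll continue to about 48°.

Request:
{"api": "carry_out", "payload": {
  "commands": [
    [0, 0.0092, -0.0004, -5, 0, 0],
    [0, 0.0092, -0.0004, -5, 0, 0],
    [0, 0.0092, -0.0004, -5, 0, 0],
    [0, 0.006, -0.0002, -3, 0, 0]
  ]
}}

```text
t: 16.58
ee_pos: [450.8, 189.7, 89.2]
orientation: [1.713, 0.781, -1.698]
ft_force: [-2.4, -1.0, 4.2]
width: 21.8
```

```bash
python3 lev.py; cat > lv.py <<'E'
from m import *
im=snap('top','tl'); 
def red(im,box): return mask(im,(0,120,90),(8,255,255),box)|mask(im,(172,120,90),(180,255,255),box)
A=np.array([521.6,269.3])
t=big(red(im,(105,240,135,272))); T=np.array([onz(im,q[0],95)[:2] for q in t],np.float32); v=cv2.fitLine(T,2,0,.01,.01).ravel(); ct=onz(im,cen(t),95)
def ang(d): return np.degrees(np.arctan2(d[1],d[0]))
print('tab',ct,ang(v),ang(ct[:2]-A))
pm=big(mask(im,(20,120,120),(34,255,255),(115,245,165,276))); T=np.array([onz(im,q[0],105)[:2] for q in pm],np.float32);v=cv2.fitLine(T,2,0,.01,.01).ravel(); pc=onz(im,cen(pm),105);print('ptr',pc,ang(v),ang(pc[:2]-A),cv2.minAreaRect(T))
print('tip->tab from tip dir', ang(ct[:2]-pc[:2]))
bm=mask(im,(105,150,80),(125,255,255),(140,300,260,390))
if bm.sum()>255*60:
    b=big(bm); v=cv2.fitLine(np.array([onz(im,q[0],113)[:2] for q in b],np.float32),2,0,.01,.01).ravel(); print('grip',cv2.contourArea(b),ang(v),v[2:])
P=im['pixels'][230:380,70:220]; cv2.imwrite('pics/tlc.png',cv2.resize(P,(600,600),interpolation=2))
E
python3 lv.py
```

```text
[450.8 189.7  89.2] [ 0.01  -0.002 -1.   ] 21.764032991250748 [-2.4 -1.   4.2] jaw -40.46539675431843
48.37185405363129 106.51586982426828
tab [577.4170985  334.63062749  95.        ] 49.97668 49.49012743722693
ptr [547.03328133 295.99336307 105.        ] 53.647293 46.38476797760522 ((545.6209106445312, 296.04248046875), (24.90534782409668, 8.530437469482422), 44.260562896728516)
tip->tab from tip dir 51.81897293199761
grip 122.0 38.95908 [426.0514  163.54941]
```

View pics/tlc.png

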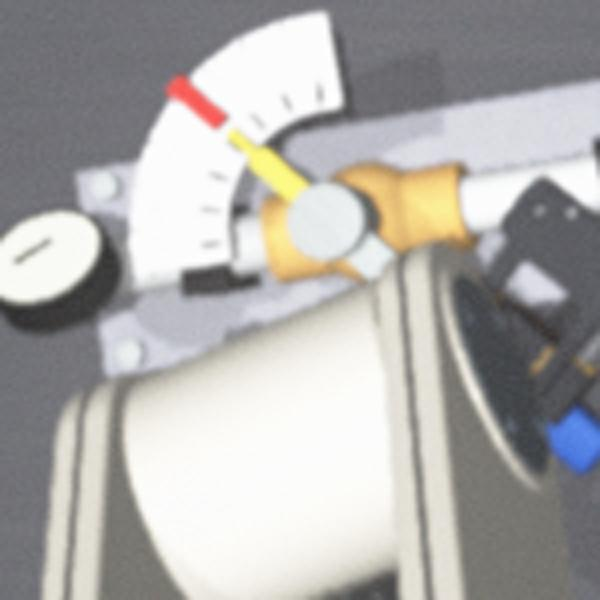

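The pointer tip at crop (232,133) sits next to the tab's inner end at (222,122), about 1° short. I'll add 1.2°, then release.

Request:
{"api": "carry_out", "payload": {
  "commands": [
    [0, 0.0023, 0, -1.2, 0, 0],
    [0, 0, 0, 0, 0, 0]
  ]
}}

```text
t: 16.88
ee_pos: [453.1, 187.7, 89.2]
orientation: [1.699, 0.796, -1.684]
ft_force: [0.5, -4.7, 4.7]
width: 22.2
```

```bash
python3 lev.py
```

```text
[453.1 187.7  89.2] [ 0.01  -0.003 -1.   ] 22.220718791905547 [ 0.5 -4.7  4.7] jaw -39.24935591443988
49.99406796422654 106.52677183252287
```

Request:
{"api": "carry_out", "payload": {
  "commands": [
    [0, 0, 0, 0, 0, 0],
    [0, 0, 0, 0, 0, 0],
    [0, 0, 0, 0, 0, 0],
    [0, 0, 0, 0, 0, 0]
  ],
  "grip": 0
}}

```text
t: 17.38
ee_pos: [452.5, 188.4, 88.5]
orientation: [1.699, 0.796, -1.685]
ft_force: [0.5, 0.7, -0.2]
width: 58.2
```

Request:
{"api": "carry_out", "payload": {
  "commands": [
    [-0.02, 0, 0, 0, 0, 0],
    [-0.04, 0, 0, 0, 0, 0],
    [-0.05, 0, 0, 0, 0, 0],
    [-0.05, 0, 0, 0, 0, 0],
    [-0.03, 0, 0, 0, 0, 0]
  ]
}}

```text
t: 18.0
ee_pos: [448.7, 188.5, 281.2]
orientation: [1.692, 0.797, -1.692]
ft_force: [1.3, -0.6, -0.5]
width: 88.0
```

Request:
{"api": "carry_out", "payload": {
  "commands": [
    [0, 0.036, -0.043, 0, 0, 0],
    [0, 0.036, -0.043, 0, 0, 0],
    [0, 0.036, -0.043, 0, 0, 0],
    [0, 0.036, -0.043, 0, 0, 0],
    [0, 0, 0, 0, 0, 0]
  ]
}}

```text
t: 18.62
ee_pos: [675.8, 232.6, 286.3]
orientation: [1.698, 0.797, -1.684]
ft_force: [0.1, -0.1, -0.6]
width: 87.8
```

```bash
python3 -c "
from h import *
to([420,-30,300])"
```

```text
shift [-0.0156 -0.032   0.3651] jaw yaw -39.2 turn x None
```

Request:
{"api": "carry_out", "payload": {
  "commands": [
    [-0.003, -0.005, 0.052, 0, 0, 0],
    [-0.003, -0.005, 0.052, 0, 0, 0],
    [-0.003, -0.005, 0.052, 0, 0, 0],
    [-0.003, -0.005, 0.052, 0, 0, 0],
    [-0.003, -0.005, 0.052, 0, 0, 0],
    [0, -0.005, 0.052, 0, 0, 0],
    [0, 0, 0.052, 0, 0, 0],
    [0, 0, 0, 0, 0, 0]
  ]
}}

```text
t: 19.62
ee_pos: [404.9, -36.5, 296.9]
orientation: [1.691, 0.8, -1.689]
ft_force: [0.7, 0.7, 0.8]
width: 88.1
```

```bash
python3 lv.py; python3 -c "
from h import *
im=snap('side','s9'); print(pose()[2]['t'])
a=cv2.resize(load('tl')['pixels'].astype('uint8')[230:390,70:230],(400,400),interpolation=2);b=cv2.resize(im['pixels'][120:460,190:530],(400,400))
cv2.imwrite('pics/fin.png',cv2.hconcat([a,b]))"
```

```text
tab [577.12789755 334.5957845   95.        ] 50.669933 49.621976242521704
ptr [545.90174054 297.63271961 105.        ] 54.453407 49.37941480392342 ((547.84814453125, 300.46124267578125), (35.563716888427734, 9.648859977722168), 52.24787902832031)
tip->tab from tip dir 49.80909354815952
grip 566.0 49.732056 [450.4667  185.46626]
19.725
```

View pics/fin.png

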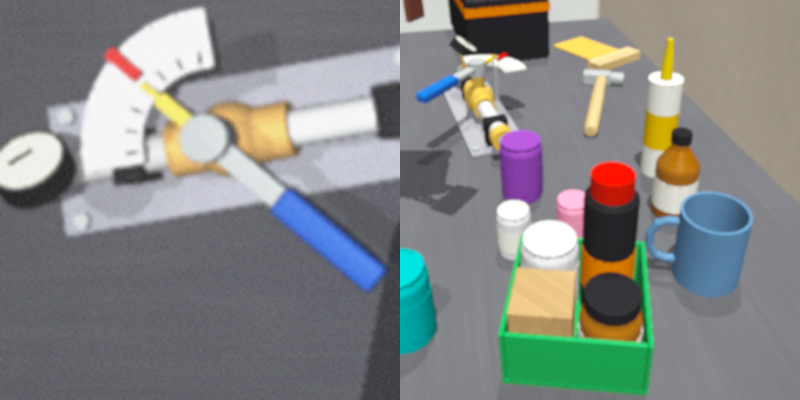

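The grip axis is at 49.7°, and the tab is at 49.6° from the valve axis, with the pointer in line with it. The can, jar, tin and carton stand upright, and the robot is clear. I'm handing in.

```bash
python3 -c "
from workcell import ctrl
print(ctrl.close_job())"
```

```text
the job is handed in; nothing more can be done
None
```

The spray can now stands in the crate's free place, and the lever's pointer is in line with the red tab. I handed the job in at about 20 s of the 54 s; the hand-in reported no verdict.

- **Can:** I gripped it by the upper body, carried it over and lowered it until it met the floor. Contact came at the expected height with about 22 N, and I let go only after a check picture. The last side view shows the can, jar, tin and carton all upright in the crate.
- **Lever:** I gripped the blue grip and swung it about 40° along its arc, then let go. The last top view puts the grip at 49.7° and the tab at 49.6° seen from the valve axis. The tab has not shifted measurably, and the bystanders in the last side view look unmoved.
- **Weaker checks:**
  - A direct line fit to the short pointer gave 54.5°. I did not rely on it, because the pointer's midpoint (49.4°) and the grip agree with the tab.
  - The tab's middle measured 86 mm from the axis where 81 mm was expected, so the axis estimate may be a few mm off.
  - The arm drifted several mm between moves. I corrected for this as I went.

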